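# Pack the prep carrier, then hold the bench case open

## Task

Finish packing the wooden carrier: set the jar and the square slide box upright into its two empty compartments (set down, not dropped). Then, before touching the sliding catch of the steel bench case, tug its lid up by the bar handle to feel whether it is caught; if it is, push the catch to release it. Raise the lid half-way, to about 45 degrees, and finish while still holding it there with the gripper, so that the carrier can be put inside; leave the burner, beaker and tube rack alone.

Things in the scene. Friction and masses are not known exactly. Their poses are not given: they have to be found in the camera images.
- carrier: Loose open-topped wooden carrier, 72 (x) x 206 (y) x 45 high, walls and floor 5 mm, about 1 kg. Two dividers make a row of three equal compartments along its own y, each 62 (x) x 62 (y) mm inside, centred at y = -67, 0 and +67 mm. The middle one already holds the tin, the outer two are empty; either item may go in either. Origin: centre of the underside, z up.
- jar: Closed amber glass jar with a black cap, upright on the bench: straight cylinder 54 mm in diameter, 88 mm tall, about 0.2 kg (varies). Origin: centre of its underside, z up.
- slidebox: Closed square slide box, grey with a white lid, upright on the bench: 54 x 54 mm, 88 mm tall, about 0.18 kg (varies). Origin: centre of its underside, z up, x and y square to its sides.
- tin: Aluminium tin, cylinder 55 mm in diameter and 75 mm tall, already standing in the carrier's middle compartment; it stays there. Origin: centre of its underside.
- case: Steel bench case fixed to the bench, 240 (x) x 260 (y) x 100 mm high. Origin: centre of its underside; -x is its front. The front 60 mm of its top (x from -120 to -60) is a fixed deck that carries the catch; behind it the lid covers the top, from x = -60 to +120. The hinge line runs along y at x = +120, z = 100. A bolt hidden inside may or may not be over the lid's keeper: this cannot be seen from outside nor from the catch.
- lid (a joint): Angle of the case's lid, rad: 0 shut, grows as its front edge rises, stop at 1.3. Lid is an 8 mm steel plate of 0.35 kg that falls shut when let go. Lifting it at the handle takes about 2 N. If the bolt has caught it, the lid still rises freely by about 0.06 rad (9 mm at the handle) and then stops dead; if not, it rises freely.
- lid_handle (a point): Centre of the lid's round black bar handle, 12 mm thick, 100 mm long along the case's y, on two end posts, centre line 38 mm above the lid. It lies 150 mm in front of the hinge line, 46 mm above it, at y = +30 mm of the case; it swings on a circle about that line: up and, at once, a little back. It can be pinched from above, closing along the case's x, and turns in the fingers. Axes turn with the lid.
- lid_hinge (a point): Point on the lid's hinge axis at the middle of the case's back edge; the axis runs along the case's y. Its axes turn with the lid.
- catch (a joint): Travel of the sliding catch, m: 0 at rest, 0.024 fully pushed, towards the case's -y. It stays where it is left (friction about 2.5 N) and always starts at 0, caught or not. A push to at least 0.016 throws back the hidden bolt (adds about 2 N), which then stays back.
- catch_tab (a point): Centre of the top face of the catch's upright black tab, 26 (case x) x 14 (case y) mm, 28 mm tall above the deck. Push its +y face towards the case's -y. Axes as the case's; it moves with the tab.
- burner: Bystander: gas burner with a blue foot 76 mm wide, 138 mm tall. Origin: centre of the underside.
- beaker: Bystander: glass beaker 72 mm wide, 90 mm tall. Origin: centre of the underside.
- rack: Bystander: blue test-tube rack 70 x 200 x 73 mm with tubes and splints up to 150 mm. Origin: centre of the underside.
There are look-alikes about, which are no part of the job. What is shaped like the slidebox but yellow is not meant.

How it is judged:
By the outcome, as a careful person would: the job done as asked, in the order asked, and still so for the second after the job is handed in, while the arm keeps its last pose, push and grip.
It also fails if it takes over 72 s, if anything falls off the work surface, if the arm or the gripper's body presses on something with over 40 N, if the wrist force passes 120 N, or if a joint passes its speed limit or range.

## Robot

A 6-joint arm with a two-finger parallel gripper is mounted at the origin on the work surface. World frame = base frame: x ahead of the robot, y to its left, z up, the work surface at z = 0. Lengths are in mm, angles in degrees, forces in N, time in s.
With the tool pointing down it reaches from about 400 to 925 mm from the base axis. Payload 12.5 kg.
Tool frame: the origin (TCP) lies at the very end of the fingers, on their centre line; the grasp point (between the pads) lies 19 mm behind it; z points along the fingers, y is the line along which they close (so a half turn about z gives the same grasp; the last joint's range is limited). The gripper opens to 95 mm and grips with 3 to 60 N. Pads are 20 mm wide; open, the fingers measure 119 mm over their backs; the gripper's body (75 mm by 180 mm) begins 59 mm behind the grasp point.
Start: joints at [61.444, 28.126, 89.318, -0, 62.55, -6.05], TCP at [239.222, 577.427, 190.861] pointing down, gripper open.
Joint ranges: [-177.58, 177.58], [-47.91, 125.51], [2.72, 160], [-65.01, 245.01], [3.68, 167.84], [-153.87, 153.87]. Speed limits (degrees/s): [127.2, 127.2, 159.86, 180, 180, 180].

## Interface

Orientations are given as a 3x3 rotation matrix whose columns are the frame's x, y, z axes.
In Python, from plant import get_obs, get_image, camera_params, sign_off gives the robot as it stands.
- The arm moves only by the tool jog_arm, never from a script. Its argument "targets" is a list of rows, each a list of 3 entries, a list of its own where there are three numbers: the opening, from 0 (shut) to 1 (fully open), then the shift along the tool's x, y, z in mm, then the turn, a rotation vector about the tool's x, y, z in degrees. A call has 1 to 12 rows; each row is the pose to reach, as a shift and turn from the pose commanded when the call began, along the tool's axes at that moment; what a row does not reach only later rows make up. A row lasts 1/8 s, in which the tool goes at most 62.5 mm and 10.7 degrees, less where a joint would pass 70% of its speed; a pose out of reach is approached as far as the arm can. A call with a gripper value outside its range is refused whole. The fingers move at their own pace and stop on an object; "grip_force" is the grip in N (left out, the last holds). Time passes only in rows, so rows that repeat a pose let the fingers close. It gives the time, the measured TCP pose, the force, the opening and the grip force at its end, in the units of the state.
- get_obs(): the state, without advancing time (a new reading comes with each control period).
- get_image(name): name is "scene" or "side" or "wrist"; returns the picture (480x640x3 uint8, red, green, blue); there is no depth.
- camera_params(name): a dict with "fovy" (degrees; the focal length in pixels is half the picture's height over the tangent of half this angle, whatever the lens; pixels are square), "cx", "cy" (the principal point, pixels), "extrinsics" (4x4, takes a point from camera to world coordinates). Camera axes: x right, y down, z forward; pixel columns grow to the right and rows downward; lengths in mm; the calibration is good to about 2 mm. A picture is of the moment at which its call begins: read the wrist's pose just before it. camera_params takes no time and is no camera call; for the wrist camera it gives the pose at the moment of the call.
- sign_off(): hands the job in; it is judged then, once.
The state is a dict: "t": time; "qpos": joint angles; "qd": joint speeds; "joint_efforts": joint torques, N m; "position": TCP position; "orientation": TCP orientation; "contact_force": force on the tool from outside, world axes, zero at the start; "ft_torque": the same for the moment, N m; "grip_width": finger opening in mm; "gripper_force": force on a finger pad.
Only numpy, scipy, OpenCV 4.12 (cv2) and the standard library are available. Lean on these libraries where they do the work, as an engineer would, in place of code of your own. Each camera call takes 0.05 s, during which the arm holds its last target. There are 200 camera calls.

## Working session

There is one attempt and no reset: what is moved stays moved. The work goes in short steps, Python scripts to look and compute and a tool call to move; the robot and the scene stay as the last step left them, time stands still between calls to the robot, and variables do not carry over. Pictures are saved under pics/ and viewed, at most 12 in all, crops included, and the job is handed in when it is done.

Besides the shell and the picture viewer there is one more tool, called by a JSON object that holds its "fn" and its "kwargs". jog_arm: Moves the arm, as the interface text tells. Its arguments: {"type":"object","properties":{"targets":{"type":"array","items":{"type":"array"}},"grip_force":{"type":"number"}},"required":["targets"]}

```bash
mkdir -p pics; ls; python3 - <<'E'
from plant import *
import cv2,numpy as np
for n in ["scene","side","wrist"]:
    p=camera_params(n); im=get_image(n); cv2.imwrite(f"pics/{n}0.png",im[:,:,::-1]); print(n,p["fovy"],p["cx"],p["cy"],np.round(p["extrinsics"],3).tolist(), {k for k in p})
print(get_obs())
E
```

```text
pics
scene 45.93552816178277 319.7007778247947 232.64573171854443 [[0.772, 0.399, -0.495, 1358.369], [0.636, -0.478, 0.606, -912.628], [0.005, -0.782, -0.623, 1058.721], [0.0, 0.0, 0.0, 1.0]] {'fovy', 'extrinsics', 'cy', 'cx'}
side 51.315734778390706 313.72894420264714 240.562058235901 [[0.975, -0.178, 0.131, 410.993], [-0.22, -0.75, 0.624, -870.322], [-0.013, -0.637, -0.771, 1227.215], [0.0, 0.0, 0.0, 1.0]] {'fovy', 'extrinsics', 'cy', 'cx'}
wrist 71.96971605076624 316.8507062867712 242.0054444084307 [[0.383, 0.892, 0.241, 171.82], [0.924, -0.369, -0.101, 605.073], [-0.001, 0.261, -0.965, 383.887], [0.0, 0.0, 0.0, 1.0]] {'fovy', 'extrinsics', 'cy', 'cx'}
{'t': 0.15, 'qpos': array([ 6.14424303e+01,  2.81554720e+01,  8.93427786e+01, -6.01694174e-04,
        6.25504091e+01, -6.05123552e+00]), 'qd': array([ 0.0213642 , -0.05910728, -0.13952194, -0.02953985, -0.01049909,
        0.05561646]), 'joint_efforts': array([ 1.81020634e-03, -6.12893057e+01, -2.58276308e+01,  6.93180459e-02,
        4.72934078e-02, -8.15578619e-05]), 'position': array([239.13042938, 577.2184656 , 190.39999367]), 'orientation': array([[-9.23839059e-01,  3.82780924e-01, -3.97801840e-04],
       [ 3.82781122e-01,  9.23838757e-01, -7.50402179e-04],
       [ 8.02651184e-05, -8.45521878e-04, -9.99999639e-01]]), 'contact_force': array([ 0.09500958,  0.52066968, -0.02365691]), 'ft_torque': array([0.016585  , 0.03974628, 0.018129  ]), 'gripper_force': 0.0, 'grip_width': 94.7226347773979}
```

View pics/scene0.png

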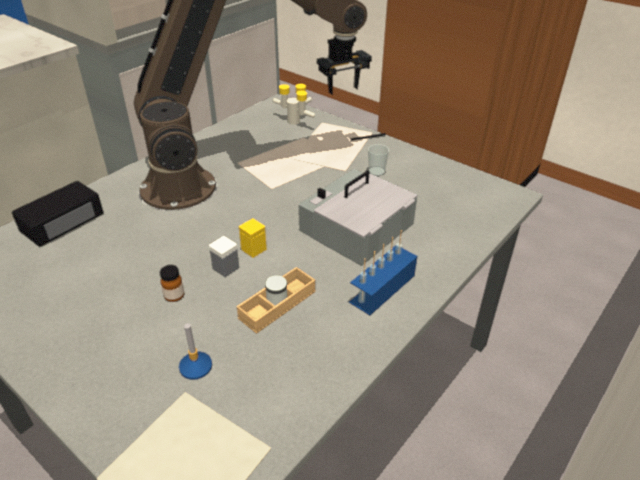

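View pics/side0.png

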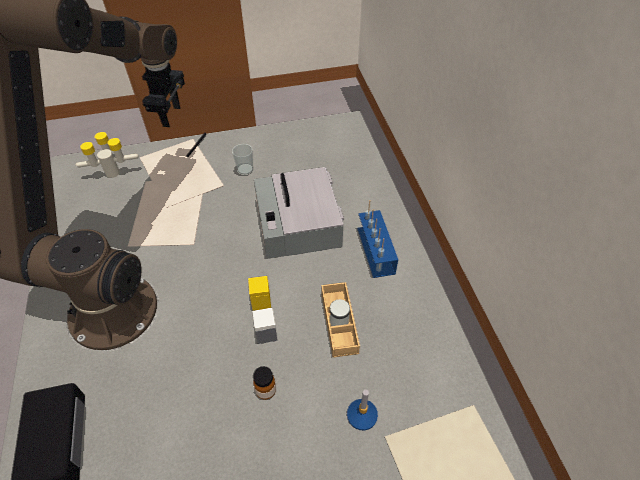

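The scene view shows the jar (172,283), slide box (224,256), yellow decoy (253,238), carrier (277,298) and case (358,215). The side view agrees: jar (264,382), slide box (264,325), carrier (340,318), case (298,210).

```bash
python3 - <<'E'
import cv2
a=cv2.imread("pics/scene0.png")[160:340,150:420]; cv2.imwrite("pics/c1.png",cv2.resize(a,None,fx=2.96,fy=2.96,interpolation=cv2.INTER_CUBIC))
b=cv2.imread("pics/side0.png")[160:400,230:410]; cv2.imwrite("pics/c2.png",cv2.resize(cv2.rotate(b,cv2.ROTATE_90_CLOCKWISE),None,fx=3.3,fy=3.3,interpolation=cv2.INTER_CUBIC))
E
```

```text
(no output)
```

View pics/c1.png

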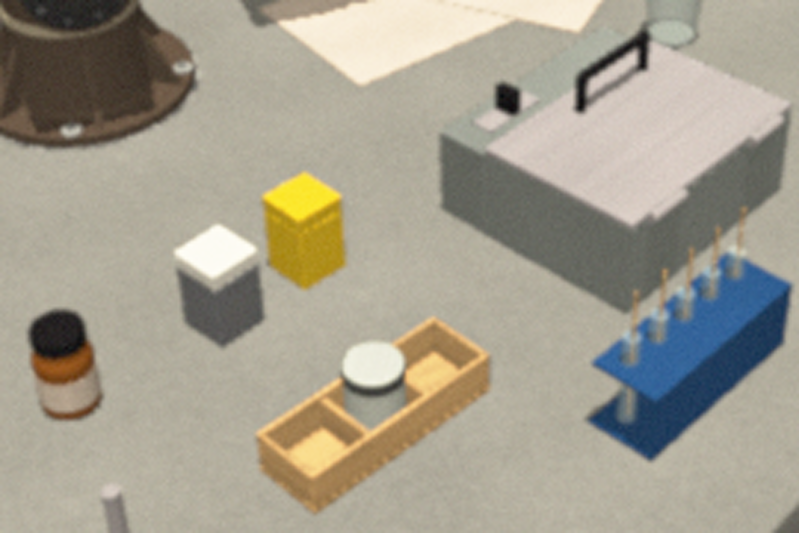

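View pics/c2.png

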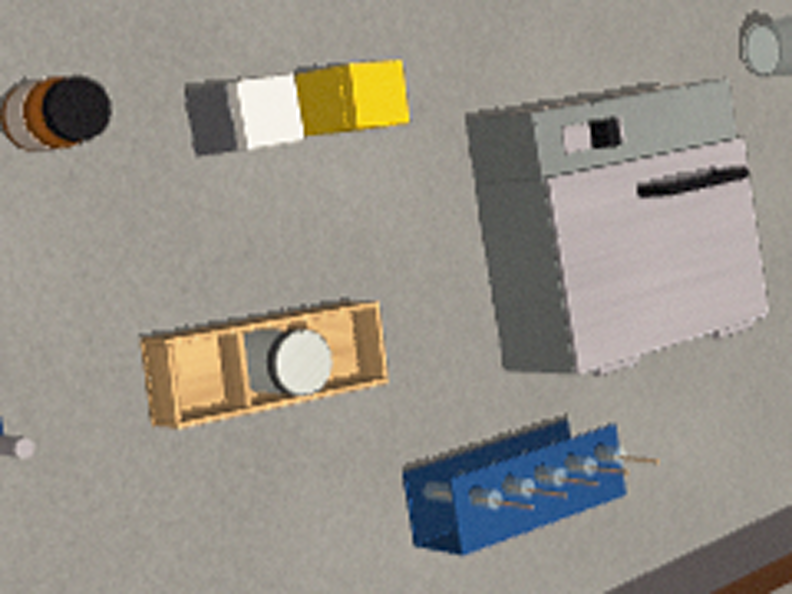

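Crops: scene carrier top corners (259,438), (314,480), (490,354), (435,319), with the matching corners read in the side crop. The slide box, jar, case, handle and tab corners are read the same way; next I fit the poses.

```bash
cat > h.py <<'E'
import numpy as np
from scipy.optimize import least_squares
from plant import camera_params
def proj(P,cam):
    E=np.array(cam["extrinsics"]); f=240/np.tan(np.radians(cam["fovy"]/2))
    q=(np.asarray(P,float)-E[:3,3])@E[:3,:3]
    return np.c_[cam["cx"]+f*q[:,0]/q[:,2],cam["cy"]+f*q[:,1]/q[:,2]]
def place(m,p):
    c,s=np.cos(p[2]),np.sin(p[2]); m=np.asarray(m,float)
    return np.c_[p[0]+c*m[:,0]-s*m[:,1],p[1]+s*m[:,0]+c*m[:,1],m[:,2]]
def fit(obs,p0,yaw=True):
    # obs: list of (cam, model pts, pixels)
    def r(p):
        p=np.r_[p,0] if not yaw else p
        return np.concatenate([(proj(place(m,p),c)-np.array(u)).ravel() for c,m,u in obs])
    s=least_squares(r,p0 if yaw else p0[:2],x_scale=[100,100,1] if yaw else [100,100],loss="soft_l1")
    return s.x, r(s.x).reshape(-1,2)
E
cat > m.py <<'E'
from h import *
np.set_printoptions(suppress=True,precision=1)
S,D=camera_params("scene"),camera_params("side")
s=lambda L:[(150+(u+.5)/2.96-.5,160+(v+.5)/2.96-.5) for u,v in L]
d=lambda L:[(230+(v+.5)/3.3-.5,399-((u+.5)/3.3-.5)) for u,v in L]
def show(n,o,p0,yaw=True):
    p,r=fit(o,p0,yaw); q=p.copy()
    if yaw:q[2]=np.degrees(q[2])
    print(n,q,"res",r.round(1).tolist()); return p
X,Y=36,103
show("carrier",[(S,[(X,-Y,45),(-X,-Y,45),(X,Y,45),(-X,Y,45),(X,-Y,0)],s([(314,480),(259,438),(490,354),(435,319),(316,511)])),
 (D,[(-X,-Y,0),(X,-Y,0),(-X,-Y,45),(X,-Y,45),(X,Y,45),(-X,Y,45)],d([(142,342),(153,425),(168,338),(180,427),(386,381),(379,302)]))],[600,-200,0])
h=27
show("slide",[(S,[(-h,-h,88),(-h,h,88),(h,h,88),(h,-h,88),(h,-h,0),(-h,-h,0),(h,h,0)],s([(176,257),(217,226),(258,249),(219,278),(222,343),(183,318),(262,318)])),
 (D,[(-h,-h,88),(-h,h,88),(h,h,88),(h,-h,88),(-h,-h,0),(h,-h,0)],d([(237,83),(293,73),(304,137),(244,150),(186,84),(197,155)]))],[450,-200,0])
show("jar",[(S,[(0,0,88),(0,0,0)],s([(57,329),(70,402)])),(D,[(0,0,88),(0,0,0)],d([(77,109),(33,115)]))],[400,-300,0],False)
c=show("case",[(S,[(-120,-130,100),(-120,-130,0),(120,-130,0),(120,-130,108),(120,130,108)],s([(441,137),(443,206),(628,311),(633,223),(790,103)])),
 (D,[(-120,-130,0),(-120,-130,100),(-120,130,100),(120,-130,0),(120,-130,108),(120,130,108),(-60,-130,108),(-60,130,108)],
  d([(466,113),(533,110),(726,78),(505,370),(578,373),(767,315),(553,178),(747,140)])),
 (D,[(-30,-20,146),(-30,80,146)],d([(640,190),(748,172)]))],[550,100,0])
print("handle",place([(-30,30,146)],c))
from scipy.optimize import least_squares as L
t=L(lambda p:np.r_[(proj([[p[0],p[1],128]],S)-s([(507,88)])).ravel(),(proj([[p[0],p[1],128]],D)-d([(606,131)])).ravel()],[500,100]);print("tab",t.x,t.fun)
cc,ss=np.cos(c[2]),np.sin(c[2]);v=t.x-c[:2];print("tab in case",cc*v[0]+ss*v[1],-ss*v[0]+cc*v[1])
show("yellow",[(S,[(0,0,88)],s([(304,197)])),(D,[(0,0,88)],d([(379,93)]))],[450,-100,0],False)
E
python3 m.py
```

```text
carrier [ 623.2 -182.2   -4.7] res [[-0.2, -0.9], [-0.7, -2.0], [0.5, -0.3], [-0.1, -1.5], [0.4, 1.2], [-0.9, 0.5], [0.4, 0.3], [0.6, 0.5], [0.8, 0.5], [0.6, -1.2], [-0.3, -0.3]]
slide [ 416.7 -172.5   -1.1] res [[-1.0, -2.1], [0.3, -1.2], [-0.0, -0.7], [-2.0, -0.6], [0.3, 2.0], [0.3, 1.7], [1.3, 0.4], [-0.8, 0.3], [-0.3, -0.2], [0.4, -0.5], [-0.4, -1.4], [2.3, 1.1], [0.4, 0.7]]
jar [ 389.9 -333.1] res [[-0.6, -0.4], [0.4, -0.3], [-0.3, -0.6], [1.1, 0.8]]
case [584.2 213.   -2. ] res [[-0.4, -3.0], [-0.5, 0.6], [-0.4, 0.6], [-0.0, 0.2], [1.3, -0.3], [2.2, 0.2], [0.2, -0.2], [0.1, -1.5], [-0.1, 0.1], [0.1, -0.4], [0.1, -0.8], [-0.4, 1.0], [-0.7, 0.6], [-0.4, -9.3], [0.2, 1.3]]
handle [[555.2 244.  146. ]]
tab [491.7 148. ] [-0.9  0.5  0.3 -1.2]
tab in case -90.19443973659044 -68.1669588536624
yellow [421.  -65.9] res [[-0.6, -0.5], [0.6, -0.3]]
```

{"fn": "jog_arm", "kwargs": {"targets": [[1,[-50,-25,-40],[0,0,8]],[1,[-100,-50,-59],[0,0,18]],[1,[-155,-78,-59],[0,0,28]],[1,[-210,-105,-59],[0,0,38]],[1,[-265,-132,-59],[0,0,48]],[1,[-329,-164,-59],[0,0,58]],[1,[-355,-220,-59],[0,0,68]],[1,[-380,-275,-59],[0,0,69]],[1,[-405,-330,-59],[0,0,69]],[1,[-430,-382,-59],[0,0,69]],[1,[-455,-435,-59],[0,0,69]],[1,[-480,-490,-59],[0,0,69]]]}}

```text
t: 1.65
position: [494.9, -60.9, 249.9]
orientation: [[0.026, 1.0, 0.0], [1.0, -0.026, 0.0], [0.0, 0.0, -1.0]]
contact_force: [0.3, 0.6, -0.4]
grip_width: 95.8
gripper_force: 0.0
```

{"fn": "jog_arm", "kwargs": {"targets": [[1,[-55,0,0],[0,0,0]],[1,[-105,0,0],[0,0,0]],[1,[-115,0,0],[0,0,0]],[1,[-115,0,0],[0,0,0]]]}}

```text
t: 2.15
position: [491.9, -174.0, 249.5]
orientation: [[0.027, 1.0, -0.001], [1.0, -0.027, 0.001], [0.001, -0.001, -1.0]]
contact_force: [-0.1, 0.8, 0.3]
grip_width: 95.1
gripper_force: 0.0
```

```bash
python3 - <<'E'
from plant import *
import cv2,numpy as np,pickle
p=camera_params("wrist"); im=get_image("wrist")
pickle.dump(p,open("w1.pkl","wb")); cv2.imwrite("pics/w1.png",im[:,:,::-1])
from h import *
def k(m,pp): print(proj(place(m,pp),p).round(0).tolist())
k([(36,-103,45),(-36,103,45)],[623,-182,-.08]);k([(-27,-27,88),(27,27,88)],[417,-172,-.02]);k([(0,0,88)],[390,-333,0])
cv2.imwrite("pics/w1c.png",cv2.resize(im[60:420,100:580,::-1],(800,600),interpolation=cv2.INTER_CUBIC))
E
```

```text
[[441.0, 297.0], [405.0, 128.0]]
[[226.0, 245.0], [272.0, 197.0]]
[[237.0, 351.0]]
```

View pics/w1c.png

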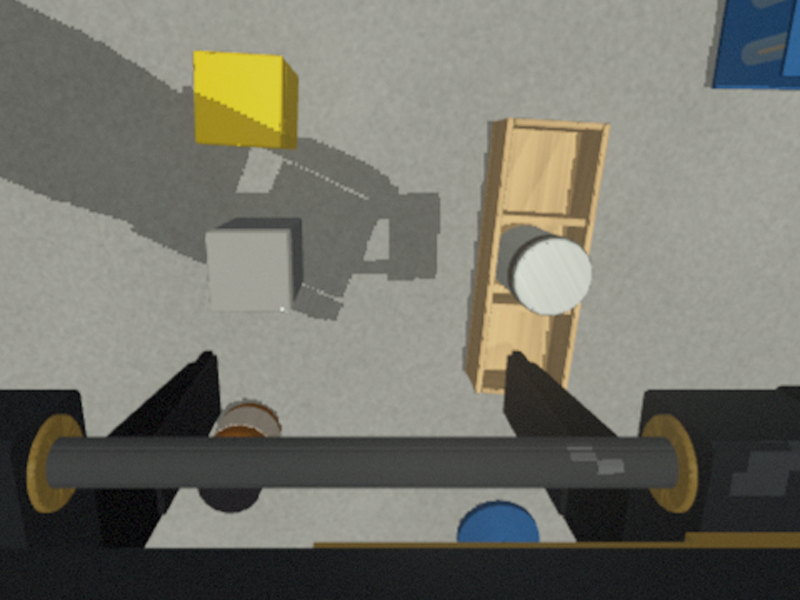

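The wrist crop shows the slide box's lid (206–294, 228–309), the carrier rim corners (510,119), (609,124), (568,391), (478,392), and the jar cap at (230,479).

```bash
cat > m2.py <<'E'
from h import *
import pickle
np.set_printoptions(suppress=True,precision=1)
W=pickle.load(open("w1.pkl","rb"))
w=lambda L:[(100+(u+.5)*.6-.5,60+(v+.5)*.6-.5) for u,v in L]
def show(n,o,p0,yaw=True):
    p,r=fit(o,p0,yaw); q=p.copy()
    if yaw:q[2]=np.degrees(q[2])
    print(n,q,"res",r.round(1).tolist())
X,Y,h=36,103,27
show("carrier",[(W,[(-X,Y,45),(X,Y,45),(X,-Y,45),(-X,-Y,45),(-X,Y,0),(-X,-Y,0)],w([(510,119),(609,124),(568,391),(478,392),(491,121),(465,375)]))],[623,-182,-.08])
show("slide",[(W,[(-h,h,88),(h,h,88),(h,-h,88),(-h,-h,88),(h,h,0),(-h,h,0)],w([(206,230),(292,228),(294,309),(210,309),(302,219),(237,219)]))],[417,-172,0])
show("jar",[(W,[(0,0,88),(0,27,0)],w([(230,479),(248,401)]))],[390,-333,0],False)
show("yellow",[(W,[(-h,h,88),(h,h,88),(h,-h,88),(-h,-h,88)],w([(194,52),(282,55),(283,147),(195,142)]))],[420,-66,0])
show("tin",[(W,[(0,0,80)],w([(551,275)]))],[620,-182,0],False)
E
python3 m2.py
```

```text
carrier [ 622.4 -184.9   -4.1] res [[-2.3, -0.6], [1.0, -0.7], [0.1, 4.4], [-0.8, 1.5], [0.3, 0.4], [0.7, -1.4]]
slide [ 419.  -172.7   -1.3] res [[0.1, -0.2], [-1.3, 0.8], [-0.6, 0.6], [1.5, 0.8], [1.2, -2.5], [-0.3, -2.3]]
jar [ 390.5 -329.5] res [[-0.7, 1.5], [1.0, -2.7]]
yellow [420.3 -67.1  -4.2] res [[-0.9, -1.4], [0.8, -0.5], [-0.2, 0.8], [0.3, 1.3]]
tin [ 619.4 -182.8] res [[-0.0, -0.0]]
```

{"fn": "jog_arm", "kwargs": {"grip_force": 20, "targets": [[1,[0,-50,20],[0,0,0]],[1,[-1,-74,60],[0,0,0]],[1,[-1,-74,110],[0,0,0]],[1,[-1,-74,160],[0,0,0]],[1,[-1,-74,190],[0,0,0]],[1,[-1,-74,197],[0,0,0]],[1,[-1,-74,197],[0,0,0]],[0,[-1,-74,197],[0,0,0]],[0,[-1,-74,197],[0,0,0]],[0,[-1,-74,197],[0,0,0]],[0,[-1,-74,197],[0,0,0]],[0,[-1,-74,197],[0,0,0]]]}}

```text
t: 3.7
position: [418.1, -173.0, 52.9]
orientation: [[0.026, 1.0, 0.0], [1.0, -0.026, 0.0], [0.0, 0.0, -1.0]]
contact_force: [-0.7, 0.8, 2.8]
grip_width: 53.8
gripper_force: 20.0
```

{"fn": "jog_arm", "kwargs": {"targets": [[0,[0,0,-25],[0,0,0]],[0,[0,0,-65],[0,0,0]],[0,[10,30,-90],[0,0,1]],[0,[24,80,-90],[0,0,2]],[0,[39,130,-90],[0,0,2.8]],[0,[53,180,-90],[0,0,2.8]],[0,[61,207,-80],[0,0,2.8]],[0,[61,207,-62],[0,0,2.8]],[0,[61,207,-62],[0,0,2.8]],[0,[61,207,-62],[0,0,2.8]]]}}

```text
t: 4.95
position: [626.0, -117.9, 115.1]
orientation: [[0.076, 0.997, -0.0], [0.997, -0.076, 0.0], [0.0, -0.0, -1.0]]
contact_force: [-0.5, 0.7, -2.0]
grip_width: 53.9
gripper_force: 20.0
```

```bash
python3 - <<'E'
from plant import *
import cv2,numpy as np,pickle
p=camera_params("wrist"); im=get_image("wrist")
pickle.dump(p,open("w2.pkl","wb"))
s=get_image("scene"); d=get_image("side")
A=cv2.resize(im[90:390,160:500,::-1],None,fx=2,fy=2,interpolation=cv2.INTER_CUBIC)[:, :560]
cv2.imwrite("pics/w2.png",cv2.resize(im[:,:,::-1],(800,600),interpolation=cv2.INTER_CUBIC))
E
```

```text
(no output)
```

View pics/w2.png

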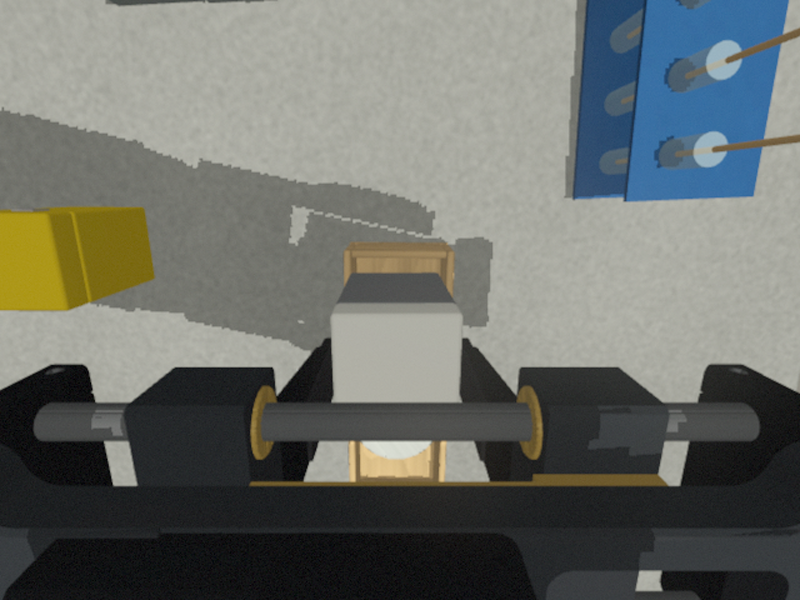

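Wrist view: carrier rim end corners (345,243) and (454,243), box bottom edge (347–441, 274), box lid edge (332–461, 313); the edges look parallel.

```bash
python3 - <<'E'
from h import *
import pickle
W=pickle.load(open("w2.pkl","rb"))
w=lambda L:[((u+.5)*.8-.5,(v+.5)*.8-.5) for u,v in L]
def ray(u,z):
    E=W["extrinsics"]; f=240/np.tan(np.radians(W["fovy"]/2))
    d=E[:3,:3]@np.array([(u[0]-W["cx"])/f,(u[1]-W["cy"])/f,1]); o=E[:3,3]
    return (o+d*(z-o[2])/d[2])[:2]
a=-np.radians(4.4); R=np.array([[np.cos(a),np.sin(a)],[-np.sin(a),np.cos(a)]])
for n,u,z in [("rim-",(345,243),45),("rim+",(454,243),45),("botL",(347,274),62.5),("botR",(441,274),62.5),("topL",(332,308),150.5),("topR",(461,308),150.5)]:
    q=ray(w([u])[0],z); print(n,q.round(1),"carrier-frame dirs",(R@q).round(1))
print("TCP in dirs",(R@[626,-117.9]).round(1))
E
```

```text
rim- [597.1 -74.6] carrier-frame dirs [601.1 -28.6]
rim+ [666.3 -79.9] carrier-frame dirs [670.4 -28.5]
botL [598.6 -91.4] carrier-frame dirs [603.9 -45.2]
botR [655.4 -95.7] carrier-frame dirs [660.8 -45.1]
topL [603.3 -88. ] carrier-frame dirs [608.3 -41.4]
topR [654.5 -91.8] carrier-frame dirs [659.6 -41.3]
TCP in dirs [633.2 -69.5]
```

```bash
python3 - <<'E'
import cv2,pickle
from h import *
im=cv2.imread("pics/w2.png"); 
for u in (370,400,425): print(u,[(v,*im[v,u].tolist()) for v in range(236,284,2)])
for v in (262,): print([(u,im[v,u,2]) for u in range(338,362,2)],[(u,im[v,u,2]) for u in range(436,462,2)])
W=pickle.load(open("w2.pkl","rb"))
for c in ([622.4,-183.5,-.076],[624,-180,-.076]): print((proj(place([(0,103,0),(0,103,45),(0,98,45),(0,98,5),(-36,90,45),(-31,90,45),(31,90,45),(36,90,45)],c),W)*1.25).round(1).tolist())
print((proj(place([(0,27,62.5),(0,27,150.5),(-27,27,62.5),(27,27,62.5)],[626,-117.9,-.076]),W)*1.25).round(1).tolist())
E
```

```text
370 [(236, 114, 122, 121), (238, 115, 122, 121), (240, 109, 116, 115), (242, 91, 115, 127), (244, 76, 108, 127), (246, 77, 110, 131), (248, 77, 111, 130), (250, 79, 114, 134), (252, 88, 128, 151), (254, 90, 128, 151), (256, 85, 120, 143), (258, 92, 132, 156), (260, 97, 137, 162), (262, 97, 137, 162), (264, 97, 138, 162), (266, 95, 136, 159), (268, 95, 136, 160), (270, 93, 135, 159), (272, 90, 120, 138), (274, 80, 79, 75), (276, 81, 82, 79), (278, 76, 78, 76), (280, 82, 81, 79), (282, 79, 80, 78)]
400 [(236, 112, 120, 120), (238, 114, 121, 120), (240, 116, 123, 122), (242, 90, 111, 123), (244, 77, 110, 129), (246, 76, 109, 129), (248, 80, 112, 132), (250, 81, 115, 135), (252, 93, 130, 155), (254, 92, 132, 156), (256, 87, 124, 146), (258, 90, 128, 150), (260, 93, 130, 155), (262, 93, 132, 154), (264, 91, 130, 154), (266, 93, 131, 155), (268, 90, 130, 152), (270, 91, 128, 153), (272, 86, 114, 131), (274, 77, 79, 75), (276, 84, 84, 83), (278, 79, 79, 78), (280, 81, 83, 81), (282, 82, 82, 81)]
425 [(236, 164, 173, 172), (238, 133, 141, 139), (240, 114, 121, 120), (242, 96, 114, 125), (244
[... 580 characters left out ...]
), (354, np.uint8(117)), (356, np.uint8(138)), (358, np.uint8(167)), (360, np.uint8(164))] [(436, np.uint8(159)), (438, np.uint8(151)), (440, np.uint8(134)), (442, np.uint8(117)), (444, np.uint8(118)), (446, np.uint8(119)), (448, np.uint8(154)), (450, np.uint8(162)), (452, np.uint8(156)), (454, np.uint8(127)), (456, np.uint8(117)), (458, np.uint8(114)), (460, np.uint8(115))]
[[397.4, 240.4], [397.5, 248.6], [397.5, 256.4], [397.4, 248.0], [341.8, 268.7], [349.6, 268.7], [445.4, 268.7], [453.1, 268.7]]
[[399.2, 235.5], [399.6, 243.0], [399.6, 250.8], [399.2, 243.1], [343.7, 263.2], [351.5, 263.2], [447.6, 263.2], [455.4, 263.2]]
[[395.2, 269.6], [394.4, 310.6], [350.6, 269.6], [439.9, 269.7]]
```

{"fn": "jog_arm", "kwargs": {"targets": [[0,[2,2.5,8],[0,0,0]],[0,[2,2.5,20],[0,0,0]],[0,[2,2.5,32],[0,0,0]],[0,[2,2.5,42],[0,0,0]],[0,[2,2.5,49],[0,0,0]],[0,[2,2.5,53],[0,0,0]],[0,[2,2.5,55],[0,0,0]],[0,[2,2.5,55],[0,0,0]]]}}

```text
t: 6.1
position: [629.4, -115.7, 59.9]
orientation: [[0.075, 0.997, 0.0], [0.997, -0.075, 0.0], [0.0, 0.0, -1.0]]
contact_force: [-0.0, -0.7, -1.2]
grip_width: 53.5
gripper_force: 20.0
```

{"fn": "jog_arm", "kwargs": {"targets": [[0,[0,0,1],[0,0,0]],[0,[0,0,2],[0,0,0]],[0,[0,0,2.3],[0,0,0]],[0,[0,0,2.3],[0,0,0]]]}}

```text
t: 6.6
position: [629.3, -115.7, 57.9]
orientation: [[0.075, 0.997, 0.0], [0.997, -0.075, -0.0], [-0.0, 0.0, -1.0]]
contact_force: [-1.5, 0.4, 4.6]
grip_width: 53.5
gripper_force: 20.0
```

{"fn": "jog_arm", "kwargs": {"targets": [[0.8,[0,0,0],[0,0,0]],[0.8,[0,0,0],[0,0,0]],[0.9,[0,0,-15],[0,0,0]],[1,[0,0,-60],[0,0,0]],[1,[0,0,-115],[0,0,0]],[1,[-35,-27,-135],[0,0,0]],[1,[-75,-58,-135],[0,0,0]],[1,[-120,-93,-135],[0,0,0]],[1,[-165,-128,-135],[0,0,0]],[1,[-210,-163,-135],[0,0,0]],[1,[-250,-194,-135],[0,0,0]],[1,[-270,-209,-135],[0,0,0]]]}}

```text
t: 8.1
position: [399.0, -370.9, 193.6]
orientation: [[0.077, 0.997, 0.001], [0.997, -0.077, -0.001], [-0.001, 0.001, -1.0]]
contact_force: [0.1, -0.8, -0.7]
grip_width: 95.1
gripper_force: 0.0
```

{"fn": "jog_arm", "kwargs": {"targets": [[1,[0,0,0],[0,0,0]],[1,[0,0,0],[0,0,0]]]}}

```text
t: 8.35
position: [401.0, -368.8, 193.0]
orientation: [[0.075, 0.997, 0.001], [0.997, -0.075, -0.0], [-0.0, 0.001, -1.0]]
contact_force: [-0.2, 0.2, 0.0]
grip_width: 95.3
gripper_force: 0.0
```

```bash
python3 - <<'E'
from plant import *
import cv2,numpy as np,pickle
p=camera_params("wrist"); im=get_image("wrist")
pickle.dump(p,open("w3.pkl","wb"))
cv2.imwrite("pics/w3.png",cv2.resize(im[:,:,::-1],(800,600),interpolation=cv2.INTER_CUBIC))
from h import *
print((proj([(391,-331,88),(391,-331,0)],p)*1.25).round())
E
```

```text
[[377. 243.]
 [382. 231.]]
```

View pics/w3.png

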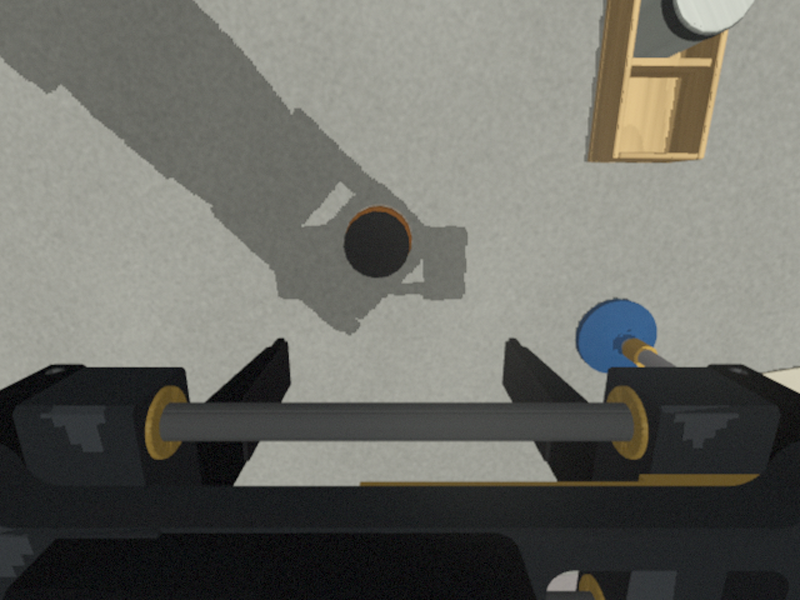

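The wrist view shows the jar cap at (377,243), right where the estimate predicted. Carrier near-end rim corners are (612,158) and (704,158).

{"fn": "jog_arm", "kwargs": {"targets": [[1,[30,-10,20],[0,0,0]],[1,[37,-13,60],[0,0,0]],[1,[37,-13,105],[0,0,0]],[1,[37,-13,135],[0,0,0]],[1,[37,-13,143],[0,0,0]],[1,[37,-13,143],[0,0,0]],[0,[37,-13,143],[0,0,0]],[0,[37,-13,143],[0,0,0]],[0,[37,-13,143],[0,0,0]],[0,[37,-13,143],[0,0,0]],[0,[37,-13,143],[0,0,0]]]}}

```text
t: 9.78
position: [390.4, -331.4, 49.6]
orientation: [[0.075, 0.997, 0.0], [0.997, -0.075, 0.0], [0.0, 0.0, -1.0]]
contact_force: [-0.0, -0.2, -0.5]
grip_width: 50.7
gripper_force: 0.0
```

```bash
python3 - <<'E'
from h import *
import pickle
W=pickle.load(open("w3.pkl","rb"))
w=lambda L:[((u+.5)*.8-.5,(v+.5)*.8-.5) for u,v in L]
X,Y=36,103
p,r=fit([(W,[(-X,-Y,45),(X,-Y,45),(-X,-Y,0),(-31,-36,45),(31,-36,45),(-31,-31,45)],w([(613,158),(704,158),(586,160),(631,68),(712,66),(634,58)]))],[622,-184,-.075])
print(p[:2],np.degrees(p[2]),r.round(1).tolist(), place([(0,-67,0),(0,67,0)],p))
E
```

```text
[ 620.91825875 -185.7813863 ] -4.320565247497926 [[-0.8, 1.8], [0.0, 1.8], [0.4, 3.0], [0.2, -2.7], [2.4, -1.1], [-1.4, -0.7]] [[ 615.87070368 -252.59098282    0.        ]
 [ 625.96581383 -118.97178977    0.        ]]
```

{"fn": "jog_arm", "kwargs": {"targets": [[0,[0,0,0],[0,0,0]],[0,[0,0,0],[0,0,0]]]}}

```text
t: 10.02
position: [390.4, -331.3, 49.5]
orientation: [[0.075, 0.997, 0.0], [0.997, -0.075, 0.0], [0.0, 0.0, -1.0]]
contact_force: [0.2, 0.6, -0.3]
grip_width: 48.0
gripper_force: 20.0
```

{"fn": "jog_arm", "kwargs": {"targets": [[0,[0,0,-20],[0,0,0]],[0,[0,0,-55],[0,0,0]],[0,[15,35,-75],[0,0,0]],[0,[37,85,-75],[0,0,0]],[0,[59,135,-75],[0,0,0]],[0,[80,183,-72],[0,0,0]],[0,[93,213,-65],[0,0,0]],[0,[96,220,-62],[0,0,0]],[0,[96,220,-62],[0,0,0]],[0,[96,220,-62],[0,0,0]]]}}

```text
t: 11.28
position: [616.1, -252.6, 111.7]
orientation: [[0.076, 0.997, -0.0], [0.997, -0.076, 0.0], [0.0, -0.0, -1.0]]
contact_force: [0.0, -0.3, -2.5]
grip_width: 47.7
gripper_force: 20.0
```

```bash
python3 - <<'E'
from plant import *
import cv2,numpy as np,pickle
p=camera_params("wrist"); im=get_image("wrist")
pickle.dump(p,open("w4.pkl","wb")); cv2.imwrite("pics/w4raw.png",im[:,:,::-1])
ss=get_image("scene"); sd=get_image("side")
pickle.dump((ss,sd),open("s4.pkl","wb"))
A=cv2.resize(im[120:440,170:470,::-1],(450,480),interpolation=cv2.INTER_CUBIC)
B=cv2.resize(sd[270:370,305:375,::-1],(336,480),interpolation=cv2.INTER_CUBIC)
cv2.imwrite("pics/w4.png",np.hstack([A,B]))
E
```

```text
(no output)
```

View pics/w4.png

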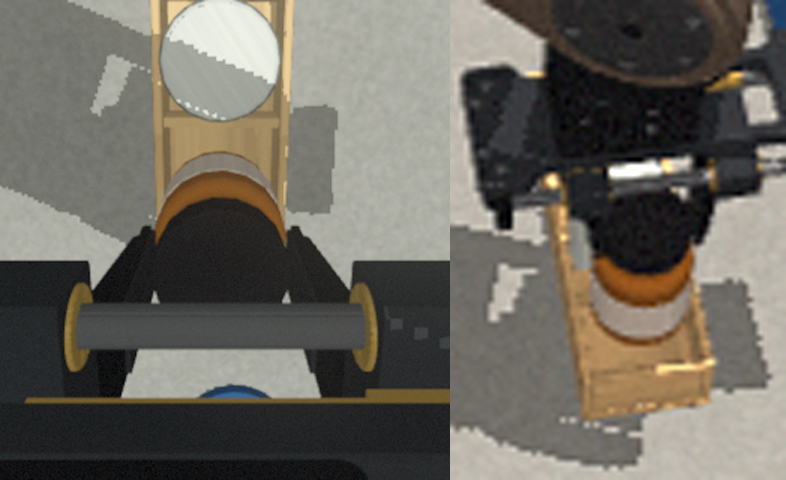

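Left crop: the carrier rim runs x≈153–290 at v≈160, the divider is at v≈117–124, and the jar's bottom edge at v≈152. Comparing these with projections.

```bash
python3 - <<'E'
from h import *
import pickle,cv2
W=pickle.load(open("w4.pkl","rb")); im=cv2.imread("pics/w4raw.png")
P=lambda m,c:proj(place(m,c),W).round(1).tolist()
c=[622,-185,-.0754]
print("div",P([(15,-31,45),(15,-36,45),(15,-36,5)],c)); 
print("walls y=-50",P([(-36,-50,45),(-31,-50,45),(31,-50,45),(36,-50,45)],c),"tin",P([(0,0,80)],c))
print("jar",P([(0,27,62),(-27,0,62),(27,0,62),(0,27,120)],[616.1,-252.6,-.0754]))
for u in (295,305,345): print(u,[(v,*im[v,u].tolist()) for v in range(190,228)][::1] if u==305 else [(v,im[v,u,2]) for v in range(190,228)])
for v in (205,215): print(v,[(u,*im[v,u].tolist()) for u in range(266,286)],[(u,*im[v,u].tolist()) for u in range(348,368)])
E
```

```text
div [[336.2, 200.0], [336.1, 206.3], [333.7, 199.3]]
walls y=-50 [[272.4, 223.6], [278.6, 223.6], [355.7, 223.6], [361.9, 223.6]] tin [[317.1, 160.6]]
jar [[316.1, 216.3], [281.0, 251.0], [351.3, 250.9], [315.7, 235.2]]
295 [(190, np.uint8(223)), (191, np.uint8(197)), (192, np.uint8(153)), (193, np.uint8(136)), (194, np.uint8(107)), (195, np.uint8(113)), (196, np.uint8(132)), (197, np.uint8(137)), (198, np.uint8(155)), (199, np.uint8(171)), (200, np.uint8(172)), (201, np.uint8(170)), (202, np.uint8(170)), (203, np.uint8(169)), (204, np.uint8(172)), (205, np.uint8(172)), (206, np.uint8(175)), (207, np.uint8(174)), (208, np.uint8(175)), (209, np.uint8(176)), (210, np.uint8(175)), (211, np.uint8(174)), (212, np.uint8(173)), (213, np.uint8(174)), (214, np.uint8(175)), (215, np.uint8(174)), (216, np.uint8(174)), (217, np.uint8(174)), (218, np.uint8(174)), (219, np.uint8(175)), (220, np.uint8(174)), (221, np.uint8(173)), (222, np.uint8(173)), (223, np.uint8(173)), (224, np.uint8(173)), (225, np.uint8(173)), (226, np.uint8(164)), (227, np.uint8(134))]
305 [(190, 153, 164, 161), (191, 156, 1
[... 2658 characters left out ...]
, (273, 90, 124, 144), (274, 92, 132, 157), (275, 96, 136, 160), (276, 96, 137, 161), (277, 94, 133, 158), (278, 82, 115, 137), (279, 70, 100, 118), (280, 68, 99, 117), (281, 71, 101, 120), (282, 72, 103, 119), (283, 83, 119, 141), (284, 97, 137, 162), (285, 99, 139, 164)] [(348, 97, 138, 161), (349, 99, 138, 161), (350, 94, 135, 158), (351, 83, 115, 135), (352, 73, 104, 119), (353, 73, 102, 121), (354, 73, 102, 121), (355, 72, 102, 118), (356, 85, 119, 139), (357, 91, 130, 152), (358, 97, 137, 160), (359, 98, 139, 162), (360, 95, 137, 160), (361, 91, 131, 154), (362, 107, 124, 133), (363, 114, 120, 121), (364, 113, 122, 121), (365, 114, 120, 120), (366, 112, 119, 119), (367, 109, 117, 117)]
```

```bash
python3 - <<'E'
from h import *
import pickle,cv2
D=camera_params("side"); 
P=lambda m,c:[(450+(u-305)*4.8+2,(v-270)*4.8+2) for u,v in proj(place(m,c),D)]
a=np.linspace(0,2*np.pi,72)
for r in (24,27):
  for y in (-252.6,-256.6):
    q=np.array(P([(r*np.cos(t),r*np.sin(t),62) for t in a],[616.6,y,0])); print(r,y,"bottom row",q[:,1].max().round(), "at u",q[q[:,1].argmax(),0].round())
print("carrier end",np.round(P([(-36,-103,45),(36,-103,45),(-36,-103,0),(36,-103,0)],[622,-184,-.0754])))
# jar arc in wrist: find first non-wood pixel per column
W=pickle.load(open("w4.pkl","rb")); im=cv2.imread("pics/w4raw.png").astype(int)
E=W["extrinsics"]; f=240/np.tan(np.radians(W["fovy"]/2)); pts=[]
for u in range(290,346,3):
    for v in range(212,262):
        b,g,r=im[v,u]
        if r-b<48: break
    d=E[:3,:3]@np.array([(u-W["cx"])/f,(v-W["cy"])/f,1]); o=E[:3,3]; pts.append((o+d*(62-o[2])/d[2])[:2]); 
pts=np.array(pts); print(pts.round(1).tolist())
from scipy.optimize import least_squares
for r in (None,24,27):
    g=lambda p:np.hypot(*(pts-p[:2]).T)-(p[2] if r is None else r)
    s=least_squares(g,[616,-253,26],loss="soft_l1",f_scale=.5); print(r,s.x.round(1),s.cost.round(2))
E
```

```text
24 -252.6 bottom row 344.0 at u 642.0
24 -256.6 bottom row 351.0 at u 644.0
27 -252.6 bottom row 349.0 at u 642.0
27 -256.6 bottom row 356.0 at u 644.0
carrier end [[585. 385.]
 [715. 366.]
 [583. 422.]
 [711. 404.]]
[[597.5, -236.2], [600.0, -234.0], [602.4, -232.7], [604.8, -232.1], [607.1, -230.7], [609.5, -230.1], [611.7, -230.3], [614.0, -229.7], [616.3, -229.9], [618.5, -230.0], [620.7, -230.2], [622.9, -231.1], [625.2, -231.3], [627.4, -232.2], [629.6, -233.2], [631.7, -234.9], [633.9, -236.6], [636.1, -238.3], [638.2, -240.8]]
None [ 615.4 -258.7   28.9] 0.3
24 [ 616.  -253.3   26. ] 2.67
27 [ 615.7 -256.6   26. ] 0.69
```

{"fn": "jog_arm", "kwargs": {"targets": [[0,[1.8,0.9,8],[0,0,0]],[0,[1.8,0.9,20],[0,0,0]],[0,[1.8,0.9,32],[0,0,0]],[0,[1.8,0.9,42],[0,0,0]],[0,[1.8,0.9,49],[0,0,0]],[0,[1.8,0.9,53],[0,0,0]],[0,[1.8,0.9,55.5],[0,0,0]],[0,[1.8,0.9,56.5],[0,0,0]],[0,[1.8,0.9,57.5],[0,0,0]],[0,[1.8,0.9,57.5],[0,0,0]]]}}

```text
t: 12.68
position: [618.2, -250.5, 54.5]
orientation: [[0.075, 0.997, 0.001], [0.997, -0.075, -0.0], [-0.0, 0.001, -1.0]]
contact_force: [-1.1, 0.2, 3.1]
grip_width: 47.9
gripper_force: 20.0
```

{"fn": "jog_arm", "kwargs": {"targets": [[0.8,[0,0,0],[0,0,0]],[0.8,[0,0,0],[0,0,0]],[0.9,[0,0,-15],[0,0,0]],[1,[0,0,-60],[0,0,0]],[1,[0,0,-115],[0,0,0]],[1,[15,-4,-165],[0,0,0]],[1,[60,-16,-195],[0,0,0]],[1,[120,-34,-195],[0,0,-1]],[1,[180,-52,-195],[0,0,-2.3]],[1,[240,-69,-195],[0,0,-2.3]],[1,[300,-86,-195],[0,0,-2.3]],[1,[360,-103,-195],[0,0,-2.3]]]}}

```text
t: 14.18
position: [541.7, 118.2, 250.3]
orientation: [[0.035, 0.999, 0.002], [0.999, -0.035, 0.0], [0.0, 0.002, -1.0]]
contact_force: [0.9, -0.8, -0.4]
grip_width: 95.1
gripper_force: 0.0
```

{"fn": "jog_arm", "kwargs": {"targets": [[1,[13,-3,0],[0,0,0]],[1,[13,-3,0],[0,0,0]],[1,[13,-3,0],[0,0,0]]]}}

```text
t: 14.55
position: [540.2, 128.2, 249.3]
orientation: [[0.036, 0.999, 0.0], [0.999, -0.036, -0.0], [-0.0, 0.0, -1.0]]
contact_force: [0.6, -0.8, 0.4]
grip_width: 95.1
gripper_force: 0.0
```

```bash
python3 - <<'E'
from plant import *
import cv2,numpy as np,pickle
p=camera_params("wrist"); im=get_image("wrist")
pickle.dump(p,open("w5.pkl","wb"))
sd=get_image("side")
A=cv2.resize(im[0:400,100:500,::-1],(600,600),interpolation=cv2.INTER_CUBIC)
B=cv2.resize(sd[275:365,315:365,::-1],(200,360),interpolation=cv2.INTER_CUBIC)
cv2.imwrite("pics/w5.png",np.hstack([A,np.vstack([B,np.zeros((240,200,3),np.uint8)])]))
from h import *
print(((proj(place([(-30,-20,146),(-30,80,146),(-90,-68,128)],[584.2,213,-.035]),p)-[100,0])*1.5).round())
E
```

```text
[[343. 241.]
 [345.  46.]
 [248. 317.]]
```

View pics/w5.png

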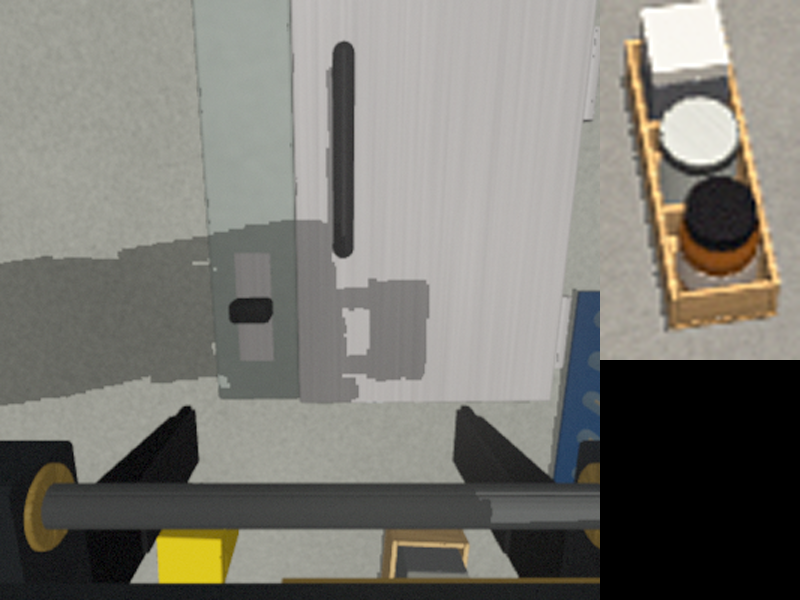

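The picture shows the jar and slide box both seated in the carrier. The handle bar runs from (343,45) to (343,253), and the catch tab is at (251,311).

{"fn": "jog_arm", "kwargs": {"grip_force": 20, "targets": [[1,[45,4,0],[0,0,0]],[0.7,[95,9,10],[0,0,0]],[0.6,[113,11,40],[0,0,0]],[0.6,[113,11,80],[0,0,0]],[0.6,[113,11,112],[0,0,0]],[0.6,[113,11,122],[0,0,0]],[0.6,[113,11,122],[0,0,0]],[0,[113,11,122],[0,0,0]],[0,[113,11,122],[0,0,0]],[0,[113,11,122],[0,0,0]],[0,[113,11,122],[0,0,0]],[0,[113,11,122],[0,0,0]]]}}

```text
t: 16.15
position: [554.7, 242.0, 127.1]
orientation: [[0.035, 0.999, 0.0], [0.999, -0.035, 0.0], [0.0, 0.0, -1.0]]
contact_force: [0.2, -0.5, 0.5]
grip_width: 12.2
gripper_force: 0.0
```

{"fn": "jog_arm", "kwargs": {"targets": [[0,[0,0,0],[0,0,0]],[0,[0,0,0],[0,0,0]],[0,[0,1,-3],[0,0,0]],[0,[0,2,-6],[0,0,0]],[0,[0,2.8,-9],[0,0,0]],[0,[0,3.3,-11],[0,0,0]],[0,[0,3.8,-13],[0,0,0]],[0,[0,3.8,-13],[0,0,0]]]}}

```text
t: 17.15
position: [558.6, 241.8, 140.1]
orientation: [[0.035, 0.999, 0.0], [0.999, -0.035, 0.0], [0.0, 0.0, -1.0]]
contact_force: [-0.3, -0.6, 0.2]
grip_width: 0.4
gripper_force: 0.0
```

```bash
python3 - <<'E'
from plant import *
import cv2,numpy as np
im=get_image("wrist"); sd=get_image("side"); sc=get_image("scene")
A=cv2.resize(im[150:390,190:450,::-1],(433,400),interpolation=cv2.INTER_CUBIC)
B=cv2.resize(sd[150:250,250:345,::-1],(380,400),interpolation=cv2.INTER_CUBIC)[:,:360]
cv2.imwrite("pics/w6.png",np.hstack([A,B]))
cv2.imwrite("pics/sc6.png",sc[:,:,::-1])
E
```

```text
(no output)
```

View pics/w6.png

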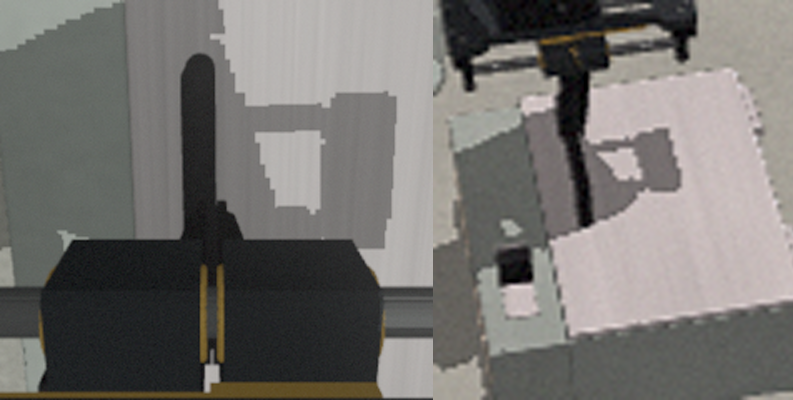

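Wrist view: the fingers are shut (centre about 211) beside the bar, whose centre is at about 198, so the bar isn't held. The tug was empty. I'll triangulate the bar to check its height.

```bash
python3 - <<'E'
from h import *
import pickle
S,D=camera_params("scene"),camera_params("side"); W=pickle.load(open("w5.pkl","rb"))
print(get:=None)
from plant import get_obs
o=get_obs(); print(o["position"].round(1),o["grip_width"],o["gripper_force"],o["t"])
s=lambda u,v:(150+(u+.5)/2.96-.5,160+(v+.5)/2.96-.5)
d=lambda u,v:(230+(v+.5)/3.3-.5,399-((u+.5)/3.3-.5))
w=lambda u,v:(100+u/1.5,v/1.5)
obs={"far":[(S,s(645,38)),(D,d(748,172)),(W,w(343,47))],"near":[(S,s(580,79)),(W,w(343,253))],"tab":[(S,s(507,88)),(D,d(606,131)),(W,w(251,312))]}
for k,L in obs.items():
    f=lambda p:np.concatenate([(proj([p],c)-u).ravel() for c,u in L])
    r=least_squares(f,[555,250,140]); print(k,r.x.round(1),r.fun.round(1))
print([(proj([(554.5,y,146)],c)).round(1).tolist() for c in (S,D) for y in (192,292)], s(580,79),s(645,38),d(748,172))
E
```

```text
None
[558.5 241.8 139.9] 0.7728981671050936 0.0 17.3
far [556.2 293.4 146.4] [ 0.  -0.9 -0.   1.4  0.1 -0.1]
near [553.3 187.1 146.8] [-0.4 -0.   0.1 -0.1]
tab [493.  150.8 124.7] [ 0.1  1.2  0.7 -1.2 -0.4  0.1]
[[[346.6, 186.0]], [[366.9, 171.7]], [[287.3, 196.5]], [[281.3, 174.5]]] (345.6148648648649, 186.3581081081081) (367.5743243243243, 172.50675675675674) (281.77272727272725, 172.68181818181816)
```

{"fn": "jog_arm", "kwargs": {"targets": [[0,[0,0,-12],[0,0,0]],[0,[0,0,-35],[0,0,0]],[0.3,[0,-4,-35],[0,0,0]],[0.4,[-1,-4,-35],[0,0,0]],[0.4,[-1,-4,-35],[0,0,0]],[0.4,[-1,-4,-35],[0,0,0]],[0.4,[-1,-4,-35],[0,0,0]]]}}

```text
t: 18.18
position: [554.5, 240.9, 174.7]
orientation: [[0.035, 0.999, -0.0], [0.999, -0.035, -0.0], [-0.0, -0.0, -1.0]]
contact_force: [0.5, -0.7, 0.3]
grip_width: 37.3
gripper_force: 0.0
```

{"fn": "jog_arm", "kwargs": {"targets": [[0.4,[0,0,15],[0,0,0]],[0.4,[0,0,35],[0,0,0]],[0.4,[0,0,47],[0,0,0]],[0.4,[0,0,50],[0,0,0]],[0.4,[0,0,50],[0,0,0]],[0,[0,0,50],[0,0,0]],[0,[0,0,50],[0,0,0]],[0,[0,0,50],[0,0,0]],[0,[0,0,50],[0,0,0]]]}}

```text
t: 19.3
position: [554.1, 241.0, 125.2]
orientation: [[0.035, 0.999, -0.001], [0.999, -0.035, 0.0], [0.0, -0.001, -1.0]]
contact_force: [-3.0, -0.7, 2.4]
grip_width: 9.7
gripper_force: 18.6
```

{"fn": "jog_arm", "kwargs": {"targets": [[0,[0,0,0],[0,0,0]],[0,[0,0,0],[0,0,0]],[0,[0,0,0],[0,0,0]]]}}

```text
t: 19.68
position: [554.2, 241.0, 125.1]
orientation: [[0.035, 0.999, -0.001], [0.999, -0.035, 0.0], [0.0, -0.001, -1.0]]
contact_force: [-5.6, 1.0, 3.7]
grip_width: 9.4
gripper_force: 19.0
```

{"fn": "jog_arm", "kwargs": {"targets": [[0.3,[0,0,0],[0,0,0]],[0.3,[0,0,0],[0,0,0]],[0.3,[0,-2,0],[0,0,0]],[0.3,[0,-2,4],[0,0,0]],[0.3,[0,-2,8],[0,0,0]],[0.3,[0,-2,8],[0,0,0]]]}}

```text
t: 20.42
position: [552.4, 241.0, 116.6]
orientation: [[0.035, 0.999, -0.001], [0.999, -0.035, -0.0], [-0.0, -0.001, -1.0]]
contact_force: [-0.6, -0.3, 0.2]
grip_width: 28.6
gripper_force: 0.0
```

{"fn": "jog_arm", "kwargs": {"targets": [[0,[0,0,0],[0,0,0]],[0,[0,0,0],[0,0,0]],[0,[0,0,0],[0,0,0]],[0,[0,0,0],[0,0,0]],[0,[0,0,0],[0,0,0]]]}}

```text
t: 21.05
position: [554.1, 241.1, 117.2]
orientation: [[0.035, 0.999, 0.004], [0.999, -0.035, 0.001], [0.001, 0.004, -1.0]]
contact_force: [7.2, 0.3, -5.0]
grip_width: 11.6
gripper_force: 20.0
```

{"fn": "jog_arm", "kwargs": {"grip_force": 40, "targets": [[0,[0,2,0],[0,0,0]],[0,[0,2,0],[0,0,0]],[0,[0,2,0],[0,0,0]]]}}

```text
t: 21.42
position: [554.1, 241.0, 117.1]
orientation: [[0.035, 0.999, -0.001], [0.999, -0.035, 0.0], [-0.0, -0.001, -1.0]]
contact_force: [-3.3, 1.0, 3.0]
grip_width: 10.9
gripper_force: 40.0
```

{"fn": "jog_arm", "kwargs": {"targets": [[0,[0,1,-3],[0,0,0]],[0,[0,2,-6],[0,0,0]],[0,[0,2,-6],[0,0,0]]]}}

```text
t: 21.8
position: [556.0, 240.9, 123.0]
orientation: [[0.035, 0.999, -0.001], [0.999, -0.035, 0.0], [-0.0, -0.001, -1.0]]
contact_force: [-4.5, 2.6, -1.8]
grip_width: 11.0
gripper_force: 40.0
```

{"fn": "jog_arm", "kwargs": {"targets": [[0,[0,0.7,-2.5],[0,0,0]],[0,[0,1.3,-5],[0,0,0]],[0,[0,1.8,-7],[0,0,0]],[0,[0,1.8,-7],[0,0,0]]]}}

```text
t: 22.3
position: [558.7, 240.9, 130.3]
orientation: [[0.035, 0.999, 0.001], [0.999, -0.035, 0.0], [0.0, 0.001, -1.0]]
contact_force: [-0.7, 1.6, -3.9]
grip_width: 10.9
gripper_force: 40.0
```

{"fn": "jog_arm", "kwargs": {"targets": [[0,[0,1,-3],[0,0,0]],[0,[0,2.2,-7],[0,0,0]],[0,[0,2.2,-7],[0,0,0]]]}}

```text
t: 22.68
position: [561.7, 240.8, 137.6]
orientation: [[0.035, 0.999, 0.003], [0.999, -0.035, 0.0], [0.001, 0.003, -1.0]]
contact_force: [5.4, 1.4, -6.4]
grip_width: 10.6
gripper_force: 40.0
```

```bash
python3 - <<'E'
from plant import *
import cv2,numpy as np,pickle
im=get_image("wrist"); sd=get_image("side"); sc=get_image("scene")
A=cv2.resize(sc[150:270,280:440,::-1],(400,300),interpolation=cv2.INTER_CUBIC)
A0=cv2.resize(cv2.imread("pics/scene0.png")[150:270,280:440],(400,300),interpolation=cv2.INTER_CUBIC)
B=cv2.resize(sd[150:270,240:360,::-1],(400,400),interpolation=cv2.INTER_CUBIC)[:300]
C=cv2.resize(im[150:390,190:450,::-1],(400,300),interpolation=cv2.INTER_CUBIC)
cv2.imwrite("pics/w7.png",np.vstack([np.hstack([A,A0]),np.hstack([B,C])]))
E
```

```text
(no output)
```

View pics/w7.png

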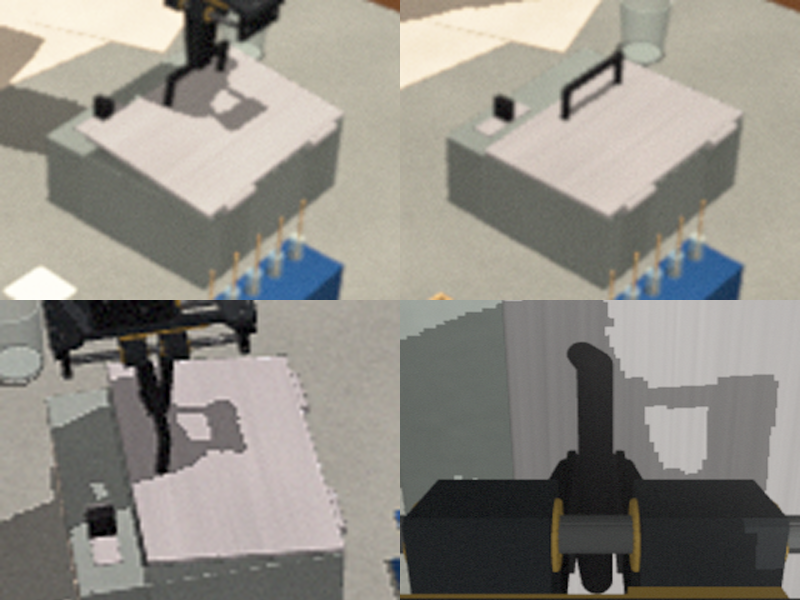

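The lid edge is plainly raised about 8° (20 mm at the handle, well past the 9 mm of free play), so it is not caught and the catch can be left alone. I'll follow the arc to 45°.

{"fn": "jog_arm", "kwargs": {"grip_force": 30, "targets": [[0,[0,1.8,-3.7],[0,0,0]],[0,[0,3.6,-7.3],[0,0,0]],[0,[0,7.7,-14.4],[0,0,0]],[0,[0,12.1,-21.4],[0,0,0]],[0,[0,16.9,-28],[0,0,0]],[0,[0,22,-34.4],[0,0,0]],[0,[0,22,-34.4],[0,0,0]]]}}

```text
t: 23.7
position: [582.3, 240.1, 172.2]
orientation: [[0.035, 0.999, -0.0], [0.999, -0.035, 0.0], [0.0, -0.0, -1.0]]
contact_force: [-4.1, 2.9, 1.1]
grip_width: 10.8
gripper_force: 30.0
```

{"fn": "jog_arm", "kwargs": {"targets": [[0,[0,5.4,-6.2],[0,0,0]],[0,[0,11.2,-12],[0,0,0]],[0,[0,17.3,-17.6],[0,0,0]],[0,[0,23.6,-22.8],[0,0,0]],[0,[0,30.2,-27.7],[0,0,0]],[0,[0,37.1,-32.2],[0,0,0]],[0,[0,41.8,-35],[0,0,0]],[0,[0,46.5,-37.7],[0,0,0]],[0,[0,46.5,-37.7],[0,0,0]],[0,[0,46.5,-37.7],[0,0,0]]]}}

```text
t: 24.95
position: [628.4, 238.6, 210.6]
orientation: [[0.035, 0.999, 0.0], [0.999, -0.035, 0.001], [0.001, 0.0, -1.0]]
contact_force: [-6.7, 2.3, 9.1]
grip_width: 10.6
gripper_force: 30.0
```

```bash
python3 - <<'E'
from plant import *
import cv2,numpy as np
sd=get_image("side"); sc=get_image("scene"); o=get_obs()
from h import *
for n,im,(y0,y1,x0,x1) in (("scene",sc,(120,330,220,440)),("side",sd,(140,360,230,400))):
    c=camera_params(n); im=im[:,:,::-1].copy()
    for a,col in ((35,(255,0,0)),(45,(0,0,255)),(55,(0,255,0))):
        t=np.radians(a); L=[(120-180*np.cos(t)+8*np.sin(t),y,100+180*np.sin(t)+8*np.cos(t)) for y in (-130,130)]
        q=proj(place(L,[584.2,213,-.035]),c)
        for k in q: cv2.circle(im,tuple(int(i) for i in k),1,col,-1)
    locals()[n]=cv2.resize(im[y0:y1,x0:x1],(400,400),interpolation=cv2.INTER_NEAREST)
cv2.imwrite("pics/w8.png",np.hstack([scene,side])); print(o["position"].round(1),o["contact_force"].round(1),o["grip_width"])
E
```

```text
[628.4 238.6 210.6] [-7.3  2.2  9. ] 11.107316488034552
```

View pics/w8.png

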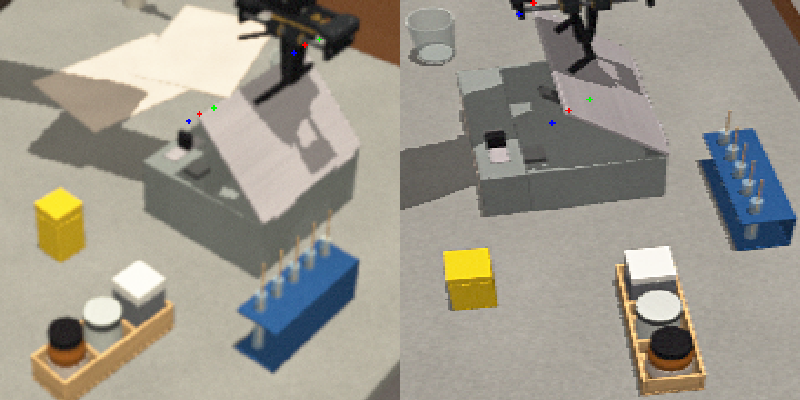

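The lid's front corner sits on the 45° mark (red) in both views. The gripper is holding the bar, the carrier is packed, and the bystanders haven't moved.

```bash
python3 -c "
from plant import *
print(sign_off())"
```

```text
the job is handed in; nothing more can be done
None
```

The job is handed in: the jar and slide box stand upright in the carrier, the tug showed the lid was not caught (so the catch was left alone), and the gripper is holding the lid at about 45°; the first tug closed on nothing and had to be repeated.

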